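Pull-test the soldered stem of a silver cup

TASK

Prove the soldered stem of the silver stem cup: hold the cup by its bowl, slide its foot into the fork of the pull tester until it is fully home against the stop, then pull the cup straight up with a steady 15 N (anything from 12 to 18 N, not counting the cup's own weight) for a full second, never above 24 N, or the stem tears off. Then slide the cup out again and leave it standing upright on the floor of the low wooden tray, in the empty half beside the two finished bowls. Keep the fingers off the tester, and do not disturb the other things on the bench.

Things in the scene. Friction and masses are not known exactly. Their poses are not given: they have to be found in the camera images.
- cup: Silver stem cup, 84 mm tall, 0.15 to 0.31 kg, loose, upright on the bench. Origin: centre of the underside of its foot; z up, round about z. Foot: flat disc 60 mm wide, 5 mm thick. Above it a low cone (24 mm wide, to height 14 mm) and a 10 mm stem with a 16 mm ball, up to the bowl: from height 42 mm, 43 to 44 mm wide outside from height 52 mm to the open rim at 84 mm.
- bowl (a point): Where to grip the cup: on its axis, 66 mm above the underside of the foot; 44 mm wide there. Any yaw will do.
- tester: Grey pull tester fixed to the bench: base 215 x 120 mm (x -120 to +95 mm), 26 mm high, a spring-borne steel fork on top and at the far end a dark scale post (x 78 to 92 mm, 34 mm wide, top at 75 mm). Origin on the bench below the fork's seat; its x axis is the direction in which a foot slides home, z up.
- seat (a point): Centre of the seat on the fork's floor, 45 mm above the bench at rest, axes as the tester's. Foot home: cup's origin here within 4 mm, rim on the stop wall at x = +30.5 mm. Slot: x -30 to +40 mm, 66 mm wide, under two jaws 8 mm thick, 32 mm apart for the stem. Jaws clamped at an unmeasured height: slot 9 to 18 mm high, jaw tops 17 to 26 mm above the floor.
- landing (a point): Point on the fork's open floor plate, 80 mm before the seat along -x, where the foot can be set down before sliding it in along +x. The plate is 110 mm wide and runs from 35 mm before this point to 50 mm past the seat. Guides 9 mm high narrow from 97 mm apart (20 mm past this point) to 67 mm at the slot mouth (50 mm past it).
- fork (a joint): Lift of the fork against its spring, m: 0 at rest, up to 0.010. Linear, 3500 N/m, the fork's own weight balanced: lift = upward pull / 3500 (12 N 3.4 mm, 15 N 4.3 mm, 18 N 5.1 mm, 24 N 6.9 mm). The foot first rises 4 to 13 mm free in the slot, as the jaws are set.
- tray: Low dark wooden tray fixed to the bench, 210 x 150 mm (x, y), floor 6 mm thick, walls 6 mm thick with tops 16 mm above the bench; origin under its centre. The half towards its -x is empty, two finished bowls stand in the half towards +x.
- tray_spot (a point): Centre of the empty half of the tray, on its floor (6 mm above the bench), 45 mm from the tray's centre along its -x; axes as the tray's.
- bowl_a: Small stemless silver bowl, 52 mm wide, 28 mm high, loose in the tray; origin under its centre. Leave it.
- bowl_b: The other bowl in the tray, the same. Leave it.
- bangle: Plain silver ring lying flat on the bench near the cup, 68 mm outside, 9 mm high; origin under its centre. Leave it.
- ingot: Silver bar 70 x 24 x 12 mm lying on the bench near the cup; origin under its centre. Leave it.
- hammer: Hammer lying along the left side of the bench. Leave it.
- jar: Jar 48 mm wide and 50 mm high, standing on the far side of the bench. Leave it.
- driver: Screwdriver lying on the far side of the bench. Leave it.
Mind the look-alikes: they are no part of the job. What is shaped like the cup but green is not meant.

How it is judged:
By the outcome, as a careful person would: the job done as asked, in the order asked, and still so for the second after the job is handed in, with the robot touching nothing.
It also fails if it takes over 61 s, if anything falls off the work surface, if the arm or the gripper's body presses on something with over 40 N, if the wrist force passes 120 N, or if a joint passes its speed limit or range.

ROBOT

A 6-joint arm with a two-finger parallel gripper is mounted at the origin on the work surface. World frame = base frame: x ahead of the robot, y to its left, z up, the work surface at z = 0. Lengths are in m, angles in degrees, forces in N, time in s.
With the tool pointing down it reaches from about 0.25 to 0.775 m from the base axis. Payload 4 kg.
Tool frame: the origin (TCP) lies between the finger pads; the fingertips stand 14 mm ahead of it and the grasp point (between the pads) lies 5 mm behind it; z points along the fingers, y is the line along which they close (so a half turn about z gives the same grasp; the last joint's range is limited). The gripper opens to 94 mm and grips with 3 to 60 N. Pads are 16 mm wide; open, the fingers measure 119 mm over their backs; the gripper's body (75 mm by 177 mm) begins 78 mm behind the grasp point.
Start: joints at [66.687, 4.996, 78.535, -0, 96.463, -5.907], TCP at [0.165, 0.525, 0.22] pointing down, gripper open.
Joint ranges: [-177.83, 177.83], [-43.37, 116.18], [15.69, 146.23], [-61.86, 241.86], [9.47, 152.12], [-147.06, 147.06]. Speed limits (degrees/s): [159.86, 159.86, 180, 180, 180, 180].

INTERFACE

Orientations are given as [roll, pitch, yaw] about the fixed x, y, z axes, in that order (R = Rz(yaw) Ry(pitch) Rx(roll)).
In Python, from station import robot gives the robot as it stands.
- The arm moves only by the tool servo_tool, never from a script. Its argument "targets" is a list of rows, each an object of numbers: "tx", "ty", "tz": the shift along the world's x, y, z in m; "ax", "ay", "az": the turn, a rotation vector about the world's x, y, z in units of 8 degrees (1.0 is 8 degrees); "claw": the opening, from -1 (shut) to 1 (fully open). In form: [{"tx": .., "ty": .., "tz": .., "ax": .., "ay": .., "az": .., "claw": ..}, ...]. A call has exactly 10 rows; each row shifts and turns the commanded pose from where the row before left it; what a row does not reach is not made up. A row lasts 1/10 s, in which the tool goes at most 50 mm and 8.59 degrees, less where a joint would pass 70% of its speed; a pose out of reach is approached as far as the arm can. A call is refused whole if a number of a shift passes 0.05 or a number of a turn 1, either way. A call with a gripper value outside its range is refused whole. The fingers move at their own pace and stop on an object; the grip force is fixed at half the most. Time passes only in rows, so rows that do not move let the fingers close, or fill a call up. It gives the time, the measured TCP pose, the force, the opening and the grip force at its end, in the units of the state.
- robot.state(): the state, without advancing time (a new reading comes with each control period).
- robot.grab_frame(name): name is "scene" or "top"; returns a dict with "pixels" (480x640x3 uint8, red, green, blue), "vfov" (degrees; the focal length in pixels is half the picture's height over the tangent of half this angle, whatever the lens; pixels are square), "cx", "cy" (the principal point, pixels), "extrinsics" (4x4, takes a point from world to camera coordinates). Camera axes: x right, y up, looking along -z (the intrinsics and any distortion apply to the point x, -y, -z); pixel columns grow to the right and rows downward; lengths in m; the calibration is good to about 2 mm. A picture is of the moment at which its call begins. There is no depth.
- robot.job_done(): hands the job in; it is judged then, once.
The state is a dict: "time": time; "joint_positions": joint angles; "dq": joint speeds; "joint_efforts": joint torques, N m; "tcp_pos": TCP position; "orientation": TCP orientation; "force": force on the tool from outside, world axes, zero at the start; "ft_torque": the same for the moment, N m; "gripper_width": finger opening in m; "grasp_force": force on a finger pad.
Only numpy, scipy, OpenCV 4.12 (cv2) and the standard library are available. Lean on these libraries where they do the work, as an engineer would, in place of code of your own. Each camera call takes 0.05 s, during which the arm holds its last target. There are 200 camera calls.

## Working session

There is one attempt and no reset: what is moved stays moved. The work goes in short steps, Python scripts to look and compute and a tool call to move; the robot and the scene stay as the last step left them, time stands still between calls to the robot, and variables do not carry over. Pictures are saved under pics/ and viewed, at most 10 in all, crops included, and the job is handed in when it is done.

Besides the shell and the picture viewer there is one more tool, called after ">>>" by a JSON object that holds its "fn" and its "kwargs". servo_tool: Moves the arm, as the interface text tells. Its arguments: {"type":"object","properties":{"targets":{"type":"array"}},"required":["targets"]}

```bash
mkdir -p pics; ls; python3 - <<'E'
from station import robot
import cv2,numpy as np
for n in("scene","top"):
    f=robot.grab_frame(n); cv2.imwrite(f"pics/{n}0.png",cv2.cvtColor(f["pixels"],cv2.COLOR_RGB2BGR))
    print(n,{k:v for k,v in f.items() if k!="pixels"})
print(robot.state())
E
```

```text
pics
scene {'vfov': 48.33866788461095, 'cx': 319.534720035815, 'cy': 235.79010842560893, 'extrinsics': array([[ 0.42910654,  0.90309874,  0.01674055, -0.3149725 ],
       [-0.67499923,  0.30829971,  0.67031883,  0.31487866],
       [ 0.60020298, -0.29893805,  0.74188437, -1.59187737],
       [ 0.        ,  0.        ,  0.        ,  1.        ]])}
top {'vfov': 51.586338283651486, 'cx': 321.0917165743063, 'cy': 236.54454539592174, 'extrinsics': array([[ 0.01142328, -0.99985763,  0.01241885,  0.07268468],
       [ 0.98139428,  0.01359116,  0.19152166, -0.5467226 ],
       [-0.19166318,  0.00999998,  0.98140982, -1.10592227],
       [ 0.        ,  0.        ,  0.        ,  1.        ]])}
{'time': 0.1, 'joint_positions': array([ 6.66873772e+01,  5.03510149e+00,  7.86131844e+01, -2.15493133e-03,
        9.64636283e+01, -5.91005900e+00]), 'dq': array([ 0.02014586, -0.07919941, -0.17645735, -0.03722842,  0.02138935,
       -0.00130873]), 'joint_efforts': array([ 2.16299661e-03, -3.41252518e+01, -3.03302264e+01,  7.19180075e-02,
        3.04677850e-02, -8.24221706e-05]), 'tcp_pos': array([0.16435688, 0.52438967, 0.21844472]), 'orientation': array([-1.79888460e+02, -9.39316565e-03,  1.62597187e+02]), 'force': array([1.12729264, 0.36091835, 0.09300393]), 'ft_torque': array([ 0.03903389, -0.04057107, -0.01267899]), 'grasp_force': 0.0, 'gripper_width': 0.09406197177887807}
```

View pics/scene0.png

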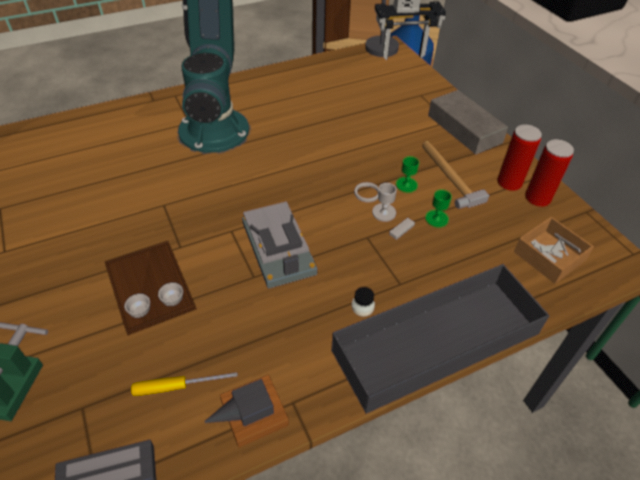

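View pics/top0.png

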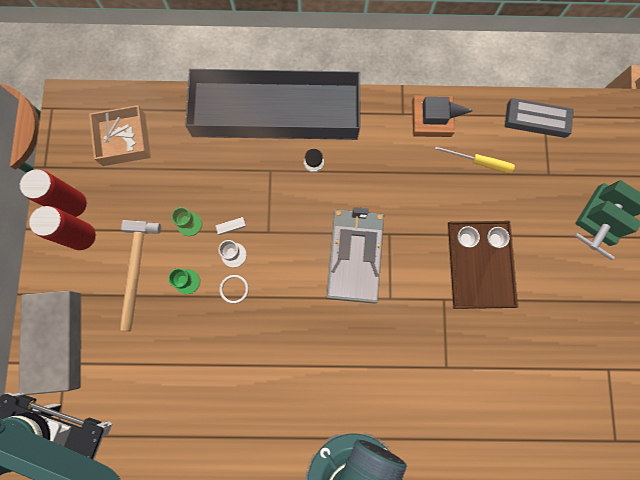

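The scene view shows the cup at (385,202), tester at (280,245) and tray at (150,285). In the top view the cup is at (232,252) and the bangle at (234,289). The ingot is at (230,226), the tester at (356,255), and the tray at (483,265) with its bowls at the far end.

```bash
cat > h.py <<'E'
import numpy as np,cv2
from station import robot
def cam(n,f=None):
    f=f or robot.grab_frame(n); E=f["extrinsics"]; F=240/np.tan(np.radians(f["vfov"]/2))
    return dict(F=F,cx=f["cx"],cy=f["cy"],R=E[:3,:3],t=E[:3,3],img=cv2.cvtColor(f["pixels"],cv2.COLOR_RGB2BGR))
def ray(c,u,v):
    d=c["R"].T@np.array([(u-c["cx"])/c["F"],-(v-c["cy"])/c["F"],-1.]); return -c["R"].T@c["t"],d/np.linalg.norm(d)
def plane(c,u,v,z):
    o,d=ray(c,u,v); return o+d*(z-o[2])/d[2]
def proj(c,p):
    q=c["R"]@np.asarray(p,float)+c["t"]; return c["cx"]+c["F"]*q[0]/-q[2], c["cy"]-c["F"]*q[1]/-q[2]
def tri(c1,p1,c2,p2):
    o1,d1=ray(c1,*p1);o2,d2=ray(c2,*p2)
    s=np.linalg.lstsq(np.c_[d1,-d2],o2-o1,rcond=None)[0]; a=o1+s[0]*d1;b=o2+s[1]*d2
    return (a+b)/2,np.linalg.norm(a-b)
def crop(c,u,v,w,h,k): return cv2.resize(c["img"][v:v+h,u:u+w],None,fx=k,fy=k,interpolation=cv2.INTER_CUBIC)
E
python3 - <<'E'
from h import *
t=cam("top");s=cam("scene")
# each tile 400x300
A=np.vstack([np.hstack([crop(t,320,200,80,110,5)[:,:400],crop(t,200,205,80,110,5)]) ])
cv2.imwrite("pics/topcrop.png",A)
B=np.hstack([crop(s,240,195,80,100,5),crop(s,350,170,80,100,5)])
cv2.imwrite("pics/scenecrop.png",B)
E
```

```text
(no output)
```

View pics/topcrop.png

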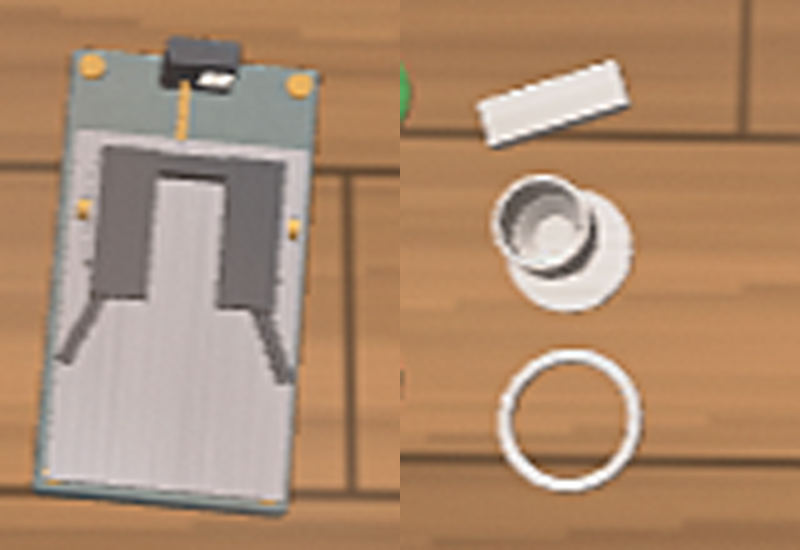

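View pics/scenecrop.png

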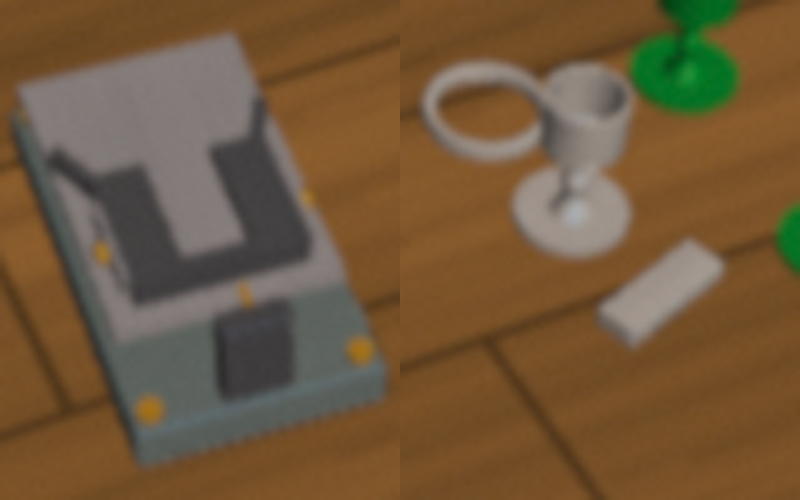

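Tester crop: plate front corners are at about (45,480) and (283,505), jaw mouth at (147,300) and (218,308), stop at the top. The cup foot centre is at about (170,251) and its rim at (145,222) in the right tile. In the scene crops, the plate front corners are at (18,88) and (237,35), the cup rim at (188,92), the foot at (172,211).

```bash
python3 - <<'E'
from h import *
np.set_printoptions(precision=4,suppress=True)
t=cam("top");s=cam("scene")
T=lambda a,b,u,v:(u+(a+.5)/5-.5,v+(b+.5)/5-.5)
P={}
for n,a,b in [("plF+y",(45,480),(237,35)),("plF-y",(283,505),(18,88)),("plR+y",(80,128),(345,282)),("plR-y",(310,150),(115,340)),
 ("bR+y",(75,50),(385,370)),("bR-y",(318,70),(138,432)),("mouth+y",(147,300),(210,150)),("mouth-y",(218,308),(142,168)),("jawoutF+y",(95,297),(257,135)),("jawoutF-y",(272,312),(93,180)),("jbR+y",(103,147),(308,240)),("jbR-y",(285,162),(135,285)),("slotend+y",(158,180),(243,240)),("slotend-y",(226,180),(185,258))]:
    p,e=tri(t,T(*a,320,200),s,T(*b,240,195)); P[n]=p; print(n,p,round(e,4))
def m(*k): return sum(P[i] for i in k)/len(k)
d=m("plR+y","plR-y")-m("plF+y","plF-y"); print("plate len",np.linalg.norm(d[:2]),"yaw",np.degrees(np.arctan2(d[1],d[0])))
for a,b in(("plF+y","plF-y"),("plR+y","plR-y"),("jbR+y","jbR-y"),("mouth+y","mouth-y"),("jawoutF+y","jawoutF-y")):
    w=P[a]-P[b]; print(a,np.linalg.norm(w[:2]),np.degrees(np.arctan2(-w[0],w[1])),m(a,b))
print("plate centre",m("plF+y","plF-y","plR+y","plR-y"))
print("bowl rim",tri(t,T(145,224,200,205),s,T(188,92,350,170)),"foot",tri(t,T(170,251,200,205),s,T(172,211,350,170)))
print("rim on .084",plane(t,*T(145,224,200,205),.084),plane(s,*T(188,92,350,170),.084))
print("foot on .005",plane(t,*T(170,251,200,205),.005),plane(s,*T(172,211,350,170),.005))
# tray
hsv=cv2.cvtColor(t["img"],cv2.COLOR_BGR2HSV); sub=np.zeros((480,640),np.uint8)
sub[190:330,430:540]=((hsv[...,2]<115))[190:330,430:540]*255
sub=cv2.morphologyEx(sub,cv2.MORPH_OPEN,np.ones((5,5))); c=max(cv2.findContours(sub,0,1)[0],key=cv2.contourArea)
r=cv2.minAreaRect(c); print(r)
bx=np.array([plane(t,*q,.016) for q in cv2.boxPoints(r)]); print(bx,bx.mean(0))
for q in((469,237),(498,237)): print("bowl",plane(t,*q,.028))
E
```

```text
plF+y [0.4101 0.0619 0.0418] 0.0027
plF-y [ 0.3997 -0.0488  0.0411] 0.0006
plR+y [0.5767 0.0457 0.0377] 0.0009
plR-y [ 0.5669 -0.0634  0.0403] 0.0004
bR+y [0.619  0.0471 0.0203] 0.0004
bR-y [ 0.6093 -0.0698  0.0264] 0.0001
mouth+y [0.4916 0.015  0.0577] 0.0005
mouth-y [ 0.4884 -0.018   0.0568] 0.0002
jawoutF+y [0.4925 0.0388 0.0584] 0.0002
jawoutF-y [ 0.4869 -0.0423  0.058 ] 0.0011
jbR+y [0.5629 0.0347 0.058 ] 0.0015
jbR-y [ 0.5569 -0.0488  0.0606] 0.0009
slotend+y [0.5482 0.0087 0.055 ] 0.0016
slotend-y [ 0.5486 -0.0215  0.0573] 0.0011
plate len 0.16764514077641104 yaw -5.265098890202903
plF+y 0.11111506166981681 -5.390273411855007 [0.4049 0.0065 0.0415]
plR+y 0.10951533575920866 -5.127241225497944 [ 0.5718 -0.0088  0.039 ]
jbR+y 0.08363616611448964 -4.149580632743804 [ 0.5599 -0.007   0.0593]
mouth+y 0.03309812553039264 -5.577079371022223 [ 0.49   -0.0015  0.0573]
jawoutF+y 0.08129811476220015 -3.995255259632703 [ 0.4897 -0.0017  0.0582]
plate centre [ 0.4883 -0.0012  0.0403]
bowl rim (array([0.5077, 0.2887, 0.0834]), np.float64(0.0018406815812545118)) foot (array([0.5082, 0.2903, 0.0003]), np.float64(0.0006419252666247906))
rim on .084 [0.5072 0.2878 0.084 ] [0.5085 0.2893 0.084 ]
foot on .005 [0.5073 0.2892 0.005 ] [0.5121 0.2878 0.005 ]
((482.11956787109375, 265.1661682128906), (87.90022277832031, 63.864322662353516), 86.26860046386719)
[[ 0.5897 -0.227   0.016 ]
 [ 0.6022 -0.3831  0.016 ]
 [ 0.3904 -0.3835  0.016 ]
 [ 0.3789 -0.2326  0.016 ]] [ 0.4903 -0.3065  0.016 ]
bowl [ 0.5543 -0.2743  0.028 ]
bowl [ 0.5553 -0.344   0.028 ]
```

>>> {"fn": "servo_tool", "kwargs": {"targets": [{"tx":0.034,"ty":-0.0235,"tz":0,"ax":0,"ay":0,"az":-0.97,"claw":1},{"tx":0.034,"ty":-0.0235,"tz":0,"ax":0,"ay":0,"az":-0.97,"claw":1},{"tx":0.034,"ty":-0.0235,"tz":0,"ax":0,"ay":0,"az":-0.97,"claw":1},{"tx":0.034,"ty":-0.0235,"tz":0,"ax":0,"ay":0,"az":-0.97,"claw":1},{"tx":0.034,"ty":-0.0235,"tz":0,"ax":0,"ay":0,"az":-0.97,"claw":1},{"tx":0.034,"ty":-0.0235,"tz":0,"ax":0,"ay":0,"az":-0.97,"claw":1},{"tx":0.034,"ty":-0.0235,"tz":0,"ax":0,"ay":0,"az":-0.97,"claw":1},{"tx":0.034,"ty":-0.0235,"tz":0,"ax":0,"ay":0,"az":-0.97,"claw":1},{"tx":0.034,"ty":-0.0235,"tz":0,"ax":0,"ay":0,"az":-0.97,"claw":1},{"tx":0.034,"ty":-0.0235,"tz":0,"ax":0,"ay":0,"az":-0.97,"claw":1}]}}

```text
time: 1.3
tcp_pos: [0.5058, 0.2886, 0.2195]
orientation: [180.0, -0.0, 84.7]
force: [0.4, -0.3, 0.2]
gripper_width: 0.0942
grasp_force: 0.0
```

>>> {"fn": "servo_tool", "kwargs": {"targets": [{"tx":0.003,"ty":-0.001,"tz":-0.02,"claw":1,"ax":0,"ay":0,"az":0},{"tx":0,"ty":0,"tz":-0.03,"claw":1,"ax":0,"ay":0,"az":0},{"tx":0,"ty":0,"tz":-0.03,"claw":1,"ax":0,"ay":0,"az":0},{"tx":0,"ty":0,"tz":-0.03,"claw":1,"ax":0,"ay":0,"az":0},{"tx":0,"ty":0,"tz":-0.02,"claw":1,"ax":0,"ay":0,"az":0},{"tx":0,"ty":0,"tz":-0.015,"claw":1,"ax":0,"ay":0,"az":0},{"tx":0,"ty":0,"tz":-0.009,"claw":1,"ax":0,"ay":0,"az":0},{"tx":0,"ty":0,"tz":-0.005,"claw":1,"ax":0,"ay":0,"az":0},{"tx":0,"ty":0,"tz":0,"claw":1,"ax":0,"ay":0,"az":0},{"tx":0,"ty":0,"tz":0,"claw":1,"ax":0,"ay":0,"az":0}]}}

```text
time: 2.3
tcp_pos: [0.5082, 0.2892, 0.0617]
orientation: [179.9, -0.1, 85.0]
force: [-0.9, 0.9, -0.0]
gripper_width: 0.094
grasp_force: 0.0
```

```bash
python3 - <<'E'
from h import *
t=cam("top");s=cam("scene")
B=np.hstack([crop(t,195,210,80,90,5),crop(s,350,150,80,90,5)])
cv2.imwrite("pics/grip0.png",B)
print(robot.state()["tcp_pos"])
E
```

```text
[0.50831411 0.28919938 0.06182911]
```

View pics/grip0.png

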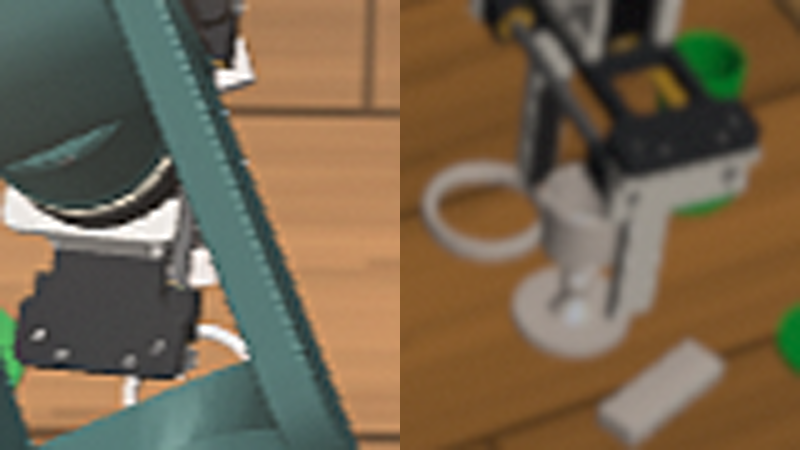

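Fingers straddle the cup (scene half: bowl at (585,200), fingers at either side). The arm hides the top view. Closing.

>>> {"fn": "servo_tool", "kwargs": {"targets": [{"tx":0,"ty":0,"tz":0,"ax":0,"ay":0,"az":0,"claw":-1},{"tx":0,"ty":0,"tz":0,"ax":0,"ay":0,"az":0,"claw":-1},{"tx":0,"ty":0,"tz":0,"ax":0,"ay":0,"az":0,"claw":-1},{"tx":0,"ty":0,"tz":0,"ax":0,"ay":0,"az":0,"claw":-1},{"tx":0,"ty":0,"tz":0,"ax":0,"ay":0,"az":0,"claw":-1},{"tx":0,"ty":0,"tz":0,"ax":0,"ay":0,"az":0,"claw":-1},{"tx":0,"ty":0,"tz":0,"ax":0,"ay":0,"az":0,"claw":-1},{"tx":0,"ty":0,"tz":0,"ax":0,"ay":0,"az":0,"claw":-1},{"tx":0,"ty":0,"tz":0,"ax":0,"ay":0,"az":0,"claw":-1},{"tx":0,"ty":0,"tz":0,"ax":0,"ay":0,"az":0,"claw":-1}]}}

```text
time: 3.4
tcp_pos: [0.5077, 0.2888, 0.0605]
orientation: [180.0, 0.0, 85.0]
force: [0.8, -0.2, -0.8]
gripper_width: 0.0429
grasp_force: 30.0
```

>>> {"fn": "servo_tool", "kwargs": {"targets": [{"tx":0,"ty":0,"tz":0.005,"ax":0,"ay":0,"az":0,"claw":-1},{"tx":0,"ty":0,"tz":0.01,"ax":0,"ay":0,"az":0,"claw":-1},{"tx":0,"ty":0,"tz":0.015,"ax":0,"ay":0,"az":0,"claw":-1},{"tx":0,"ty":0,"tz":0.02,"ax":0,"ay":0,"az":0,"claw":-1},{"tx":0,"ty":0,"tz":0.02,"ax":0,"ay":0,"az":0,"claw":-1},{"tx":0,"ty":0,"tz":0.02,"ax":0,"ay":0,"az":0,"claw":-1},{"tx":0,"ty":0,"tz":0.015,"ax":0,"ay":0,"az":0,"claw":-1},{"tx":0,"ty":0,"tz":0.01,"ax":0,"ay":0,"az":0,"claw":-1},{"tx":0,"ty":0,"tz":0.005,"ax":0,"ay":0,"az":0,"claw":-1},{"tx":0,"ty":0,"tz":0,"ax":0,"ay":0,"az":0,"claw":-1}]}}

```text
time: 4.4
tcp_pos: [0.5077, 0.2889, 0.1811]
orientation: [179.9, -0.0, 85.0]
force: [-0.3, 0.0, -3.0]
gripper_width: 0.0427
grasp_force: 30.0
```

>>> {"fn": "servo_tool", "kwargs": {"targets": [{"tx":-0.003,"ty":-0.0126,"tz":0,"ax":0,"ay":0,"az":0,"claw":-1},{"tx":-0.006,"ty":-0.025,"tz":0,"ax":0,"ay":0,"az":0,"claw":-1},{"tx":-0.009,"ty":-0.037,"tz":0,"ax":0,"ay":0,"az":0,"claw":-1},{"tx":-0.01,"ty":-0.042,"tz":0,"ax":0,"ay":0,"az":0,"claw":-1},{"tx":-0.01,"ty":-0.042,"tz":0,"ax":0,"ay":0,"az":0,"claw":-1},{"tx":-0.01,"ty":-0.042,"tz":0,"ax":0,"ay":0,"az":0,"claw":-1},{"tx":-0.009,"ty":-0.037,"tz":0,"ax":0,"ay":0,"az":0,"claw":-1},{"tx":-0.007,"ty":-0.03,"tz":0,"ax":0,"ay":0,"az":0,"claw":-1},{"tx":-0.004,"ty":-0.018,"tz":0,"ax":0,"ay":0,"az":0,"claw":-1},{"tx":0,"ty":0,"tz":0,"ax":0,"ay":0,"az":0,"claw":-1}]}}

```text
time: 5.4
tcp_pos: [0.438, 0.0008, 0.1794]
orientation: [-179.9, 0.1, 84.7]
force: [0.4, 0.5, -2.5]
gripper_width: 0.043
grasp_force: 30.0
```

```bash
python3 - <<'E'
from h import *
t=cam("top");s=cam("scene")
B=np.hstack([crop(t,310,190,100,110,4),crop(s,230,110,100,110,4)])
B=np.hstack([B]);cv2.imwrite("pics/land0.png",B)
st=robot.state();print(st["tcp_pos"],st["force"],st["gripper_width"])
E
```

```text
[0.43877473 0.00299973 0.17970034] [ 0.9114559   0.14181162 -1.75895477] 0.04285532191057279
```

View pics/land0.png

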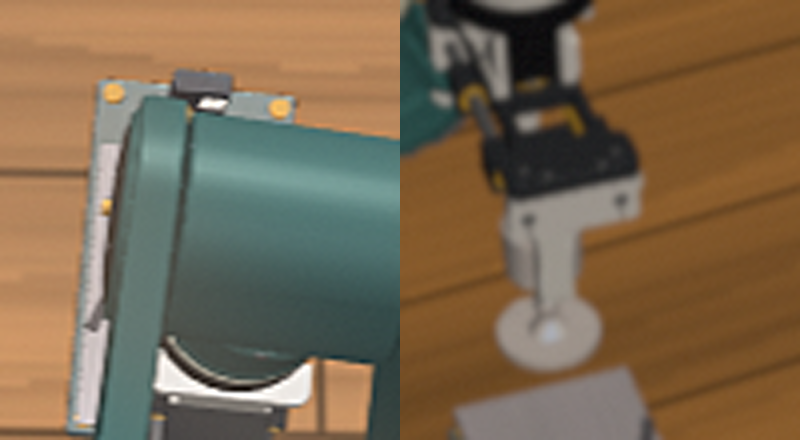

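The cup hangs upright above the landing; its foot ellipse is centred at about (149,331) in the right tile. I'll compare that with where the hand says the foot is.

```bash
python3 - <<'E'
from h import *
s=cam("scene")
hsv=cv2.cvtColor(s["img"],cv2.COLOR_BGR2HSV)
m=((hsv[...,1]<60)&(hsv[...,2]>90)).astype(np.uint8); M=np.zeros_like(m); M[182:204,252:282]=m[182:204,252:282]
M[:190]=0 if False else M[:190]
c=max(cv2.findContours(M,0,1)[0],key=cv2.contourArea); pts=c[:,0].astype(float)
print(pts.min(0),pts.max(0))
low=c[c[:,0,1]>=188]; e=cv2.fitEllipse(low); print(e)
st=robot.state();z=.18-.061+.005
for uv in(e[0],(267.1,192.4)): print(plane(s,*uv,z))
# scene camera bias at known cup pose before (foot on .005 gave 0.5121,0.2878 vs hand .508,.289)
F=[]
for i in range(12):
    robot.grab_frame("scene"); F.append(robot.state()["force"])
print(np.mean(F,0),np.std(F,0),robot.state()["tcp_pos"])
E
```

```text
[255. 182.] [279. 201.]
((267.0725402832031, 192.4747314453125), (17.52422332763672, 24.629737854003906), 86.62633514404297)
[0.44240332 0.00211294 0.124     ]
[0.44219596 0.00226329 0.124     ]
[-0.0727735  -0.12507315 -1.85117618] [0.40197499 0.32248715 0.56296546] [0.43957297 0.00331658 0.18050683]
```

>>> {"fn": "servo_tool", "kwargs": {"targets": [{"tx":0,"ty":0,"tz":-0.008,"ax":0,"ay":0,"az":0,"claw":-1},{"tx":0,"ty":0,"tz":-0.012,"ax":0,"ay":0,"az":0,"claw":-1},{"tx":0,"ty":0,"tz":-0.015,"ax":0,"ay":0,"az":0,"claw":-1},{"tx":0,"ty":0,"tz":-0.015,"ax":0,"ay":0,"az":0,"claw":-1},{"tx":0,"ty":0,"tz":-0.01,"ax":0,"ay":0,"az":0,"claw":-1},{"tx":0,"ty":0,"tz":-0.007,"ax":0,"ay":0,"az":0,"claw":-1},{"tx":0,"ty":0,"tz":-0.005,"ax":0,"ay":0,"az":0,"claw":-1},{"tx":0,"ty":0,"tz":0,"ax":0,"ay":0,"az":0,"claw":-1},{"tx":0,"ty":0,"tz":0,"ax":0,"ay":0,"az":0,"claw":-1},{"tx":0,"ty":0,"tz":0,"ax":0,"ay":0,"az":0,"claw":-1}]}}

```text
time: 7.15
tcp_pos: [0.4401, 0.0032, 0.1092]
orientation: [179.9, 0.0, 85.0]
force: [-0.9, 0.2, -2.7]
gripper_width: 0.0427
grasp_force: 30.0
```

>>> {"fn": "servo_tool", "kwargs": {"targets": [{"tx":0,"ty":0,"tz":-0.0005,"ax":0,"ay":0,"az":0,"claw":-1},{"tx":0,"ty":0,"tz":-0.0005,"ax":0,"ay":0,"az":0,"claw":-1},{"tx":0,"ty":0,"tz":0,"ax":0,"ay":0,"az":0,"claw":-1},{"tx":0,"ty":0,"tz":0,"ax":0,"ay":0,"az":0,"claw":-1},{"tx":0,"ty":0,"tz":0,"ax":0,"ay":0,"az":0,"claw":-1},{"tx":0,"ty":0,"tz":0,"ax":0,"ay":0,"az":0,"claw":-1},{"tx":0,"ty":0,"tz":0,"ax":0,"ay":0,"az":0,"claw":-1},{"tx":0,"ty":0,"tz":0,"ax":0,"ay":0,"az":0,"claw":-1},{"tx":0,"ty":0,"tz":0,"ax":0,"ay":0,"az":0,"claw":-1},{"tx":0,"ty":0,"tz":0,"ax":0,"ay":0,"az":0,"claw":-1}]}}

```text
time: 8.15
tcp_pos: [0.4395, 0.0032, 0.1075]
orientation: [180.0, 0.0, 85.0]
force: [-0.4, -0.1, -2.7]
gripper_width: 0.0429
grasp_force: 30.0
```

>>> {"fn": "servo_tool", "kwargs": {"targets": [{"tx":0,"ty":0,"tz":-0.0005,"ax":0,"ay":0,"az":0,"claw":-1},{"tx":0,"ty":0,"tz":-0.0005,"ax":0,"ay":0,"az":0,"claw":-1},{"tx":0,"ty":0,"tz":-0.0005,"ax":0,"ay":0,"az":0,"claw":-1},{"tx":0,"ty":0,"tz":0,"ax":0,"ay":0,"az":0,"claw":-1},{"tx":0,"ty":0,"tz":0,"ax":0,"ay":0,"az":0,"claw":-1},{"tx":0,"ty":0,"tz":0,"ax":0,"ay":0,"az":0,"claw":-1},{"tx":0,"ty":0,"tz":0,"ax":0,"ay":0,"az":0,"claw":-1},{"tx":0,"ty":0,"tz":0,"ax":0,"ay":0,"az":0,"claw":-1},{"tx":0,"ty":0,"tz":0,"ax":0,"ay":0,"az":0,"claw":-1},{"tx":0,"ty":0,"tz":0,"ax":0,"ay":0,"az":0,"claw":-1}]}}

```text
time: 9.15
tcp_pos: [0.4395, 0.0032, 0.106]
orientation: [180.0, 0.0, 85.0]
force: [-0.1, 0.3, -2.5]
gripper_width: 0.0428
grasp_force: 30.0
```

```bash
cat > f.py <<'E'
from h import *
F=[];P=[]
for i in range(8):
    robot.grab_frame("scene"); s=robot.state(); F.append(s["force"]);P.append(s["tcp_pos"])
print(np.mean(F,0).round(2),np.mean(P,0).round(4),s["time"])
E
python3 f.py
```

```text
[ 0.15 -0.03 -1.81] [0.4395 0.0032 0.106 ] 9.55
```

>>> {"fn": "servo_tool", "kwargs": {"targets": [{"tx":0,"ty":0,"tz":0.001,"ax":0,"ay":0,"az":0,"claw":-1},{"tx":0.006,"ty":-0.0006,"tz":0,"ax":0,"ay":0,"az":0,"claw":-1},{"tx":0.006,"ty":-0.0006,"tz":0,"ax":0,"ay":0,"az":0,"claw":-1},{"tx":0.006,"ty":-0.0006,"tz":0,"ax":0,"ay":0,"az":0,"claw":-1},{"tx":0.006,"ty":-0.0005,"tz":0,"ax":0,"ay":0,"az":0,"claw":-1},{"tx":0.006,"ty":-0.0005,"tz":0,"ax":0,"ay":0,"az":0,"claw":-1},{"tx":0.005,"ty":-0.0005,"tz":0,"ax":0,"ay":0,"az":0,"claw":-1},{"tx":0,"ty":0,"tz":0,"ax":0,"ay":0,"az":0,"claw":-1},{"tx":0,"ty":0,"tz":0,"ax":0,"ay":0,"az":0,"claw":-1},{"tx":0,"ty":0,"tz":0,"ax":0,"ay":0,"az":0,"claw":-1}]}}

```text
time: 10.55
tcp_pos: [0.4743, -0.0, 0.1069]
orientation: [-180.0, -0.0, 85.0]
force: [-0.2, -0.4, -2.1]
gripper_width: 0.0429
grasp_force: 30.0
```

>>> {"fn": "servo_tool", "kwargs": {"targets": [{"tx":0.004,"ty":-0.0004,"tz":0,"ax":0,"ay":0,"az":0,"claw":-1},{"tx":0.004,"ty":-0.0004,"tz":0,"ax":0,"ay":0,"az":0,"claw":-1},{"tx":0.004,"ty":-0.0004,"tz":0,"ax":0,"ay":0,"az":0,"claw":-1},{"tx":0.004,"ty":-0.0004,"tz":0,"ax":0,"ay":0,"az":0,"claw":-1},{"tx":0.004,"ty":-0.0004,"tz":0,"ax":0,"ay":0,"az":0,"claw":-1},{"tx":0,"ty":0,"tz":0,"ax":0,"ay":0,"az":0,"claw":-1},{"tx":0,"ty":0,"tz":0,"ax":0,"ay":0,"az":0,"claw":-1},{"tx":0,"ty":0,"tz":0,"ax":0,"ay":0,"az":0,"claw":-1},{"tx":0,"ty":0,"tz":0,"ax":0,"ay":0,"az":0,"claw":-1},{"tx":0,"ty":0,"tz":0,"ax":0,"ay":0,"az":0,"claw":-1}]}}

```text
time: 11.55
tcp_pos: [0.4944, -0.002, 0.107]
orientation: [180.0, -0.0, 85.0]
force: [-0.1, -0.2, -2.2]
gripper_width: 0.0428
grasp_force: 30.0
```

```bash
cat >> f.py <<'E'
print(s["gripper_width"],s["orientation"].round(2))
E
python3 f.py; python3 - <<'E'
from h import *
s=cam("scene");cv2.imwrite("pics/in0.png",crop(s,235,140,100,130,4)); 
E
```

```text
[ 0.59 -0.3  -2.09] [ 0.4945 -0.0021  0.107 ] 11.95
0.042729189620187014 [179.99  -0.    84.99]
```

View pics/in0.png

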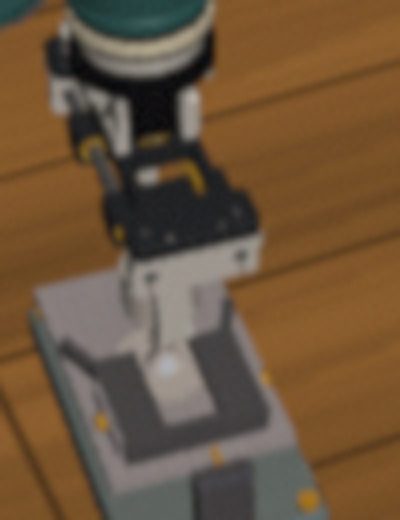

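The foot is entering under the jaws, with the stem at about (165,370) central in the gap and no contact force. I'll continue toward the stop.

>>> {"fn": "servo_tool", "kwargs": {"targets": [{"tx":0.004,"ty":-0.0004,"tz":0,"ax":0,"ay":0,"az":0,"claw":-1},{"tx":0.004,"ty":-0.0004,"tz":0,"ax":0,"ay":0,"az":0,"claw":-1},{"tx":0.004,"ty":-0.0004,"tz":0,"ax":0,"ay":0,"az":0,"claw":-1},{"tx":0.004,"ty":-0.0004,"tz":0,"ax":0,"ay":0,"az":0,"claw":-1},{"tx":0.003,"ty":-0.0003,"tz":0,"ax":0,"ay":0,"az":0,"claw":-1},{"tx":0.002,"ty":-0.0002,"tz":0,"ax":0,"ay":0,"az":0,"claw":-1},{"tx":0,"ty":0,"tz":0,"ax":0,"ay":0,"az":0,"claw":-1},{"tx":0,"ty":0,"tz":0,"ax":0,"ay":0,"az":0,"claw":-1},{"tx":0,"ty":0,"tz":0,"ax":0,"ay":0,"az":0,"claw":-1},{"tx":0,"ty":0,"tz":0,"ax":0,"ay":0,"az":0,"claw":-1}]}}

```text
time: 13.0
tcp_pos: [0.5154, -0.0042, 0.107]
orientation: [180.0, 0.0, 85.0]
force: [-0.5, -0.4, -1.8]
gripper_width: 0.0428
grasp_force: 30.0
```

>>> {"fn": "servo_tool", "kwargs": {"targets": [{"tx":0.0005,"ty":0,"tz":0,"ax":0,"ay":0,"az":0,"claw":-1},{"tx":0.0005,"ty":0,"tz":0,"ax":0,"ay":0,"az":0,"claw":-1},{"tx":0.0005,"ty":-0.0001,"tz":0,"ax":0,"ay":0,"az":0,"claw":-1},{"tx":0.0005,"ty":-0.0001,"tz":0,"ax":0,"ay":0,"az":0,"claw":-1},{"tx":0,"ty":0,"tz":0,"ax":0,"ay":0,"az":0,"claw":-1},{"tx":0,"ty":0,"tz":0,"ax":0,"ay":0,"az":0,"claw":-1},{"tx":0,"ty":0,"tz":0,"ax":0,"ay":0,"az":0,"claw":-1},{"tx":0,"ty":0,"tz":0,"ax":0,"ay":0,"az":0,"claw":-1},{"tx":0,"ty":0,"tz":0,"ax":0,"ay":0,"az":0,"claw":-1},{"tx":0,"ty":0,"tz":0,"ax":0,"ay":0,"az":0,"claw":-1}]}}

```text
time: 14.0
tcp_pos: [0.5175, -0.0044, 0.107]
orientation: [180.0, 0.0, 85.0]
force: [0.3, -0.0, -2.0]
gripper_width: 0.0428
grasp_force: 30.0
```

>>> {"fn": "servo_tool", "kwargs": {"targets": [{"tx":0.0005,"ty":0,"tz":0,"ax":0,"ay":0,"az":0,"claw":-1},{"tx":0.0005,"ty":0,"tz":0,"ax":0,"ay":0,"az":0,"claw":-1},{"tx":0.0005,"ty":0,"tz":0,"ax":0,"ay":0,"az":0,"claw":-1},{"tx":0.0005,"ty":-0.0002,"tz":0,"ax":0,"ay":0,"az":0,"claw":-1},{"tx":0,"ty":0,"tz":0,"ax":0,"ay":0,"az":0,"claw":-1},{"tx":0,"ty":0,"tz":0,"ax":0,"ay":0,"az":0,"claw":-1},{"tx":0,"ty":0,"tz":0,"ax":0,"ay":0,"az":0,"claw":-1},{"tx":0,"ty":0,"tz":0,"ax":0,"ay":0,"az":0,"claw":-1},{"tx":0,"ty":0,"tz":0,"ax":0,"ay":0,"az":0,"claw":-1},{"tx":0,"ty":0,"tz":0,"ax":0,"ay":0,"az":0,"claw":-1}]}}

```text
time: 15.0
tcp_pos: [0.5195, -0.0046, 0.107]
orientation: [180.0, 0.0, 85.0]
force: [0.4, -0.5, -1.4]
gripper_width: 0.0427
grasp_force: 30.0
```

>>> {"fn": "servo_tool", "kwargs": {"targets": [{"tx":0.0005,"ty":0,"tz":0,"ax":0,"ay":0,"az":0,"claw":-1},{"tx":0.0005,"ty":0,"tz":0,"ax":0,"ay":0,"az":0,"claw":-1},{"tx":0.0005,"ty":-0.0001,"tz":0,"ax":0,"ay":0,"az":0,"claw":-1},{"tx":0,"ty":0,"tz":0,"ax":0,"ay":0,"az":0,"claw":-1},{"tx":0,"ty":0,"tz":0,"ax":0,"ay":0,"az":0,"claw":-1},{"tx":0,"ty":0,"tz":0,"ax":0,"ay":0,"az":0,"claw":-1},{"tx":0,"ty":0,"tz":0,"ax":0,"ay":0,"az":0,"claw":-1},{"tx":0,"ty":0,"tz":0,"ax":0,"ay":0,"az":0,"claw":-1},{"tx":0,"ty":0,"tz":0,"ax":0,"ay":0,"az":0,"claw":-1},{"tx":0,"ty":0,"tz":0,"ax":0,"ay":0,"az":0,"claw":-1}]}}

```text
time: 16.0
tcp_pos: [0.5209, -0.0046, 0.107]
orientation: [-180.0, -0.0, 85.0]
force: [-2.1, 1.4, -2.1]
gripper_width: 0.0427
grasp_force: 30.0
```

>>> {"fn": "servo_tool", "kwargs": {"targets": [{"tx":0.0005,"ty":0,"tz":0,"ax":0,"ay":0,"az":0,"claw":-1},{"tx":0.0005,"ty":0,"tz":0,"ax":0,"ay":0,"az":0,"claw":-1},{"tx":0,"ty":0,"tz":0,"ax":0,"ay":0,"az":0,"claw":-1},{"tx":0,"ty":0,"tz":0,"ax":0,"ay":0,"az":0,"claw":-1},{"tx":0,"ty":0,"tz":0,"ax":0,"ay":0,"az":0,"claw":-1},{"tx":0,"ty":0,"tz":0,"ax":0,"ay":0,"az":0,"claw":-1},{"tx":0,"ty":0,"tz":0,"ax":0,"ay":0,"az":0,"claw":-1},{"tx":0,"ty":0,"tz":0,"ax":0,"ay":0,"az":0,"claw":-1},{"tx":0,"ty":0,"tz":0,"ax":0,"ay":0,"az":0,"claw":-1},{"tx":0,"ty":0,"tz":0,"ax":0,"ay":0,"az":0,"claw":-1}]}}

```text
time: 17.0
tcp_pos: [0.5212, -0.0045, 0.1069]
orientation: [-179.9, -0.0, 85.0]
force: [-4.6, 0.2, 0.4]
gripper_width: 0.0428
grasp_force: 30.0
```

```bash
python3 f.py
```

```text
[-5.27  0.63  0.47] [ 0.5212 -0.0046  0.1069] 17.4
0.04275264802029519 [-179.89   -0.     85.  ]
```

>>> {"fn": "servo_tool", "kwargs": {"targets": [{"tx":-0.0005,"ty":0,"tz":0,"ax":0,"ay":0,"az":0,"claw":-1},{"tx":-0.0003,"ty":0,"tz":0.0005,"ax":0,"ay":0,"az":0,"claw":-1},{"tx":0,"ty":0,"tz":0.0005,"ax":0,"ay":0,"az":0,"claw":-1},{"tx":0,"ty":0,"tz":0.0005,"ax":0,"ay":0,"az":0,"claw":-1},{"tx":0,"ty":0,"tz":0.0005,"ax":0,"ay":0,"az":0,"claw":-1},{"tx":0,"ty":0,"tz":0.0005,"ax":0,"ay":0,"az":0,"claw":-1},{"tx":0,"ty":0,"tz":0.0005,"ax":0,"ay":0,"az":0,"claw":-1},{"tx":0,"ty":0,"tz":0,"ax":0,"ay":0,"az":0,"claw":-1},{"tx":0,"ty":0,"tz":0,"ax":0,"ay":0,"az":0,"claw":-1},{"tx":0,"ty":0,"tz":0,"ax":0,"ay":0,"az":0,"claw":-1}]}}

```text
time: 18.4
tcp_pos: [0.5211, -0.0047, 0.1099]
orientation: [-180.0, 0.0, 85.0]
force: [-4.0, -0.0, -3.3]
gripper_width: 0.0425
grasp_force: 30.0
```

>>> {"fn": "servo_tool", "kwargs": {"targets": [{"tx":0,"ty":0,"tz":0.0005,"ax":0,"ay":0,"az":0,"claw":-1},{"tx":0,"ty":0,"tz":0.0005,"ax":0,"ay":0,"az":0,"claw":-1},{"tx":0,"ty":0,"tz":0.0005,"ax":0,"ay":0,"az":0,"claw":-1},{"tx":0,"ty":0,"tz":0.0005,"ax":0,"ay":0,"az":0,"claw":-1},{"tx":0,"ty":0,"tz":0,"ax":0,"ay":0,"az":0,"claw":-1},{"tx":0,"ty":0,"tz":0,"ax":0,"ay":0,"az":0,"claw":-1},{"tx":0,"ty":0,"tz":0,"ax":0,"ay":0,"az":0,"claw":-1},{"tx":0,"ty":0,"tz":0,"ax":0,"ay":0,"az":0,"claw":-1},{"tx":0,"ty":0,"tz":0,"ax":0,"ay":0,"az":0,"claw":-1},{"tx":0,"ty":0,"tz":0,"ax":0,"ay":0,"az":0,"claw":-1}]}}

```text
time: 19.4
tcp_pos: [0.521, -0.0047, 0.1117]
orientation: [-180.0, 0.0, 85.0]
force: [-1.9, -0.5, -8.5]
gripper_width: 0.0427
grasp_force: 30.0
```

```bash
python3 f.py
```

```text
[-2.78 -1.15 -9.28] [ 0.5211 -0.0047  0.1118] 19.8
0.04252075598231173 [-1.7998e+02  1.0000e-02  8.4990e+01]
```

>>> {"fn": "servo_tool", "kwargs": {"targets": [{"tx":0,"ty":0,"tz":0.0005,"ax":0,"ay":0,"az":0,"claw":-1},{"tx":0,"ty":0,"tz":0.0005,"ax":0,"ay":0,"az":0,"claw":-1},{"tx":0,"ty":0,"tz":0.0005,"ax":0,"ay":0,"az":0,"claw":-1},{"tx":0,"ty":0,"tz":0.0004,"ax":0,"ay":0,"az":0,"claw":-1},{"tx":0,"ty":0,"tz":0.0003,"ax":0,"ay":0,"az":0,"claw":-1},{"tx":0,"ty":0,"tz":0,"ax":0,"ay":0,"az":0,"claw":-1},{"tx":0,"ty":0,"tz":0,"ax":0,"ay":0,"az":0,"claw":-1},{"tx":0,"ty":0,"tz":0,"ax":0,"ay":0,"az":0,"claw":-1},{"tx":0,"ty":0,"tz":0,"ax":0,"ay":0,"az":0,"claw":-1},{"tx":0,"ty":0,"tz":0,"ax":0,"ay":0,"az":0,"claw":-1}]}}

```text
time: 20.8
tcp_pos: [0.521, -0.0047, 0.1139]
orientation: [-180.0, 0.0, 85.0]
force: [-0.1, -3.1, -15.8]
gripper_width: 0.0429
grasp_force: 30.0
```

```bash
python3 f.py
```

```text
[ -1.33  -2.53 -16.88] [ 0.521  -0.0047  0.114 ] 21.2
0.042873252530766646 [-179.98    0.     84.99]
```

>>> {"fn": "servo_tool", "kwargs": {"targets": [{"tx":0,"ty":0,"tz":0,"ax":0,"ay":0,"az":0,"claw":-1},{"tx":0,"ty":0,"tz":0,"ax":0,"ay":0,"az":0,"claw":-1},{"tx":0,"ty":0,"tz":0,"ax":0,"ay":0,"az":0,"claw":-1},{"tx":0,"ty":0,"tz":0,"ax":0,"ay":0,"az":0,"claw":-1},{"tx":0,"ty":0,"tz":0,"ax":0,"ay":0,"az":0,"claw":-1},{"tx":0,"ty":0,"tz":0,"ax":0,"ay":0,"az":0,"claw":-1},{"tx":0,"ty":0,"tz":0,"ax":0,"ay":0,"az":0,"claw":-1},{"tx":0,"ty":0,"tz":0,"ax":0,"ay":0,"az":0,"claw":-1},{"tx":0,"ty":0,"tz":0,"ax":0,"ay":0,"az":0,"claw":-1},{"tx":0,"ty":0,"tz":0,"ax":0,"ay":0,"az":0,"claw":-1}]}}

```text
time: 22.2
tcp_pos: [0.5211, -0.0047, 0.1142]
orientation: [-180.0, 0.0, 85.0]
force: [-3.0, -1.8, -16.7]
gripper_width: 0.0427
grasp_force: 30.0
```

```bash
python3 f.py; python3 - <<'E'
from h import *
s=cam("scene");t=cam("top");cv2.imwrite("pics/pull.png",np.hstack([crop(s,235,140,100,130,4),crop(t,310,180,100,130,4)]))
E
```

```text
[ -2.45  -2.34 -16.73] [ 0.5212 -0.0047  0.1142] 22.6
0.042789127912494895 [-180.      0.     84.99]
```

View pics/pull.png

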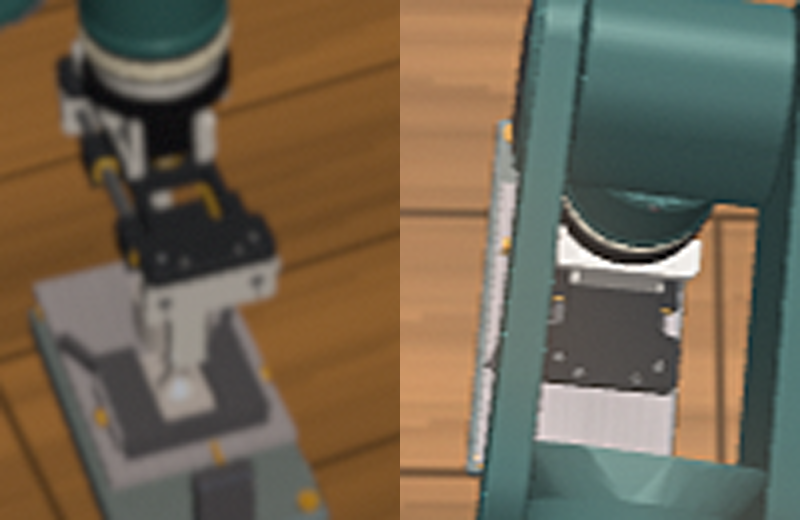

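The foot is home in the slot and has held 15 N for over a second (left tile, stem at about (180,385)). Next I lower it to mid-slot.

>>> {"fn": "servo_tool", "kwargs": {"targets": [{"tx":0,"ty":0,"tz":-0.001,"ax":0,"ay":0,"az":0,"claw":-1},{"tx":0,"ty":0,"tz":-0.001,"ax":0,"ay":0,"az":0,"claw":-1},{"tx":0,"ty":0,"tz":-0.001,"ax":0,"ay":0,"az":0,"claw":-1},{"tx":0,"ty":0,"tz":-0.001,"ax":0,"ay":0,"az":0,"claw":-1},{"tx":0,"ty":0,"tz":-0.001,"ax":0,"ay":0,"az":0,"claw":-1},{"tx":0,"ty":0,"tz":-0.001,"ax":0,"ay":0,"az":0,"claw":-1},{"tx":-0.0005,"ty":0,"tz":0,"ax":0,"ay":0,"az":0,"claw":-1},{"tx":-0.0005,"ty":0,"tz":0,"ax":0,"ay":0,"az":0,"claw":-1},{"tx":0,"ty":0,"tz":0,"ax":0,"ay":0,"az":0,"claw":-1},{"tx":0,"ty":0,"tz":0,"ax":0,"ay":0,"az":0,"claw":-1}]}}

```text
time: 23.7
tcp_pos: [0.5212, -0.0044, 0.111]
orientation: [179.8, -0.0, 85.0]
force: [-6.2, -0.4, -6.5]
gripper_width: 0.0425
grasp_force: 30.0
```

```bash
python3 f.py
```

```text
[-5.5  -1.19 -6.37] [ 0.5212 -0.0044  0.111 ] 24.1
0.04281695527182414 [ 1.798e+02 -3.000e-02  8.500e+01]
```

```bash
python3 f.py; python3 -c "
from h import *
s=robot.state()
for k in s: print(k,np.round(s[k],3))"
```

```text
[-5.56 -0.93 -6.1 ] [ 0.5212 -0.0044  0.111 ] 24.5
0.04279396107051002 [ 1.798e+02 -3.000e-02  8.500e+01]
time 24.5
joint_positions [-6.7420e+00  3.9020e+00  9.2159e+01  3.8000e-02  8.3740e+01 -1.7480e+00]
dq [ 0.158 -0.101  0.06  -0.031 -0.    -0.   ]
joint_efforts [ 5.7500e-01 -3.5668e+01 -3.5032e+01  6.4200e-01 -2.2450e+00 -1.1000e-02]
tcp_pos [ 0.521 -0.004  0.111]
orientation [ 1.79799e+02 -3.20000e-02  8.50020e+01]
force [-5.798 -1.243 -5.544]
ft_torque [-0.211  1.517 -0.013]
grasp_force 29.999
gripper_width 0.043
```

>>> {"fn": "servo_tool", "kwargs": {"targets": [{"tx":-0.0005,"ty":0,"tz":-0.0005,"ax":0,"ay":0,"az":0,"claw":-1},{"tx":-0.0005,"ty":0,"tz":-0.0005,"ax":0,"ay":0,"az":0,"claw":-1},{"tx":-0.0005,"ty":0,"tz":-0.0005,"ax":0,"ay":0,"az":0,"claw":-1},{"tx":0,"ty":0,"tz":-0.0005,"ax":0,"ay":0,"az":0,"claw":-1},{"tx":0,"ty":0,"tz":0,"ax":0,"ay":0,"az":0,"claw":-1},{"tx":0,"ty":0,"tz":0,"ax":0,"ay":0,"az":0,"claw":-1},{"tx":0,"ty":0,"tz":0,"ax":0,"ay":0,"az":0,"claw":-1},{"tx":0,"ty":0,"tz":0,"ax":0,"ay":0,"az":0,"claw":-1},{"tx":0,"ty":0,"tz":0,"ax":0,"ay":0,"az":0,"claw":-1},{"tx":0,"ty":0,"tz":0,"ax":0,"ay":0,"az":0,"claw":-1}]}}

```text
time: 25.5
tcp_pos: [0.5191, -0.0047, 0.1062]
orientation: [180.0, -0.0, 85.0]
force: [0.3, 0.6, -2.3]
gripper_width: 0.0429
grasp_force: 30.0
```

```bash
python3 f.py
```

```text
[ 0.4  -0.14 -2.05] [ 0.5188 -0.0047  0.1062] 25.9
0.04314864802165617 [179.99  -0.    84.99]
```

>>> {"fn": "servo_tool", "kwargs": {"targets": [{"tx":0,"ty":0,"tz":0.001,"ax":0,"ay":0,"az":0,"claw":-1},{"tx":-0.003,"ty":0.0003,"tz":0,"ax":0,"ay":0,"az":0,"claw":-1},{"tx":-0.004,"ty":0.0004,"tz":0,"ax":0,"ay":0,"az":0,"claw":-1},{"tx":-0.005,"ty":0.0005,"tz":0,"ax":0,"ay":0,"az":0,"claw":-1},{"tx":-0.005,"ty":0.0005,"tz":0,"ax":0,"ay":0,"az":0,"claw":-1},{"tx":-0.005,"ty":0.0005,"tz":0,"ax":0,"ay":0,"az":0,"claw":-1},{"tx":-0.005,"ty":0.0005,"tz":0,"ax":0,"ay":0,"az":0,"claw":-1},{"tx":-0.003,"ty":0.0002,"tz":0,"ax":0,"ay":0,"az":0,"claw":-1},{"tx":0,"ty":0,"tz":0,"ax":0,"ay":0,"az":0,"claw":-1},{"tx":0,"ty":0,"tz":0,"ax":0,"ay":0,"az":0,"claw":-1}]}}

```text
time: 26.9
tcp_pos: [0.4888, -0.0018, 0.1073]
orientation: [180.0, 0.0, 85.0]
force: [-0.3, 0.1, -1.9]
gripper_width: 0.043
grasp_force: 30.0
```

>>> {"fn": "servo_tool", "kwargs": {"targets": [{"tx":-0.004,"ty":0.0004,"tz":0,"ax":0,"ay":0,"az":0,"claw":-1},{"tx":-0.006,"ty":0.0005,"tz":0,"ax":0,"ay":0,"az":0,"claw":-1},{"tx":-0.008,"ty":0.0007,"tz":0,"ax":0,"ay":0,"az":0,"claw":-1},{"tx":-0.008,"ty":0.0007,"tz":0,"ax":0,"ay":0,"az":0,"claw":-1},{"tx":-0.008,"ty":0.0007,"tz":0,"ax":0,"ay":0,"az":0,"claw":-1},{"tx":-0.006,"ty":0.0005,"tz":0,"ax":0,"ay":0,"az":0,"claw":-1},{"tx":-0.004,"ty":0.0004,"tz":0,"ax":0,"ay":0,"az":0,"claw":-1},{"tx":0,"ty":0,"tz":0,"ax":0,"ay":0,"az":0,"claw":-1},{"tx":0,"ty":0,"tz":0,"ax":0,"ay":0,"az":0,"claw":-1},{"tx":0,"ty":0,"tz":0,"ax":0,"ay":0,"az":0,"claw":-1}]}}

```text
time: 27.9
tcp_pos: [0.445, 0.0021, 0.1073]
orientation: [180.0, 0.0, 85.0]
force: [-0.0, -0.1, -2.4]
gripper_width: 0.0429
grasp_force: 30.0
```

>>> {"fn": "servo_tool", "kwargs": {"targets": [{"tx":0,"ty":0,"tz":0.004,"ax":0,"ay":0,"az":0,"claw":-1},{"tx":0,"ty":0,"tz":0.008,"ax":0,"ay":0,"az":0,"claw":-1},{"tx":0,"ty":0,"tz":0.012,"ax":0,"ay":0,"az":0,"claw":-1},{"tx":0,"ty":0,"tz":0.012,"ax":0,"ay":0,"az":0,"claw":-1},{"tx":0,"ty":0,"tz":0.008,"ax":0,"ay":0,"az":0,"claw":-1},{"tx":0,"ty":0,"tz":0.006,"ax":0,"ay":0,"az":0,"claw":-1},{"tx":0,"ty":0,"tz":0,"ax":0,"ay":0,"az":0,"claw":-1},{"tx":0,"ty":-0.01,"tz":0,"ax":0,"ay":0,"az":0,"claw":-1},{"tx":0,"ty":-0.02,"tz":0,"ax":0,"ay":0,"az":0,"claw":-1},{"tx":0,"ty":-0.03,"tz":0,"ax":0,"ay":0,"az":0,"claw":-1}]}}

```text
time: 28.9
tcp_pos: [0.4442, -0.0581, 0.1564]
orientation: [-179.9, -0.0, 85.1]
force: [0.5, -0.4, -1.7]
gripper_width: 0.0428
grasp_force: 30.0
```

>>> {"fn": "servo_tool", "kwargs": {"targets": [{"tx":0,"ty":-0.035,"tz":0,"ax":0,"ay":0,"az":0,"claw":-1},{"tx":0,"ty":-0.04,"tz":0,"ax":0,"ay":0,"az":0,"claw":-1},{"tx":0,"ty":-0.04,"tz":0,"ax":0,"ay":0,"az":0,"claw":-1},{"tx":0,"ty":-0.04,"tz":0,"ax":0,"ay":0,"az":0,"claw":-1},{"tx":0,"ty":-0.04,"tz":0,"ax":0,"ay":0,"az":0,"claw":-1},{"tx":0,"ty":-0.03,"tz":0,"ax":0,"ay":0,"az":0,"claw":-1},{"tx":0,"ty":-0.018,"tz":0,"ax":0,"ay":0,"az":0,"claw":-1},{"tx":0,"ty":-0.006,"tz":0,"ax":0,"ay":0,"az":0,"claw":-1},{"tx":0,"ty":0,"tz":0,"ax":0,"ay":0,"az":0,"claw":-1},{"tx":0,"ty":0,"tz":0,"ax":0,"ay":0,"az":0,"claw":-1}]}}

```text
time: 29.9
tcp_pos: [0.4448, -0.3057, 0.157]
orientation: [-180.0, -0.1, 85.1]
force: [0.3, 0.1, -2.0]
gripper_width: 0.0428
grasp_force: 30.0
```

```bash
python3 f.py;  python3 - <<'E'
from h import *
s=cam("scene");t=cam("top");cv2.imwrite("pics/tray.png",np.hstack([crop(s,90,180,130,160,3),crop(t,425,190,130,160,3)]))
E
```

```text
[ 0.05 -0.03 -1.98] [ 0.445  -0.3059  0.1574] 30.3
0.043127579444708526 [1.7998e+02 1.0000e-02 8.5040e+01]
```

View pics/tray.png

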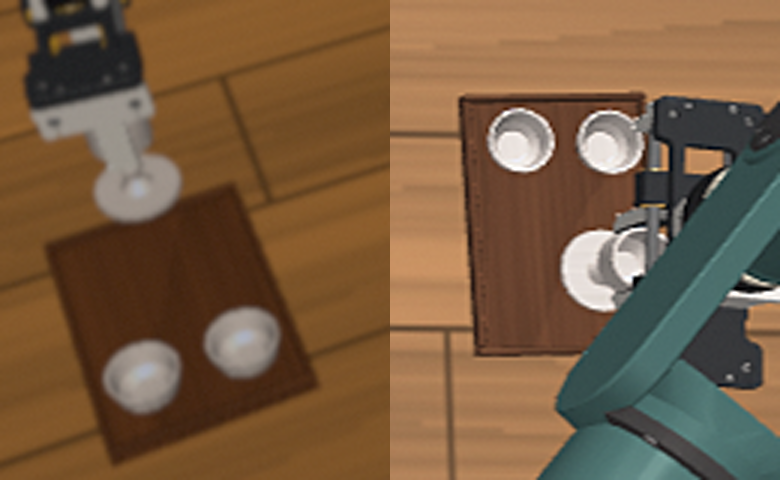

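The cup is over the empty half of the tray, upright, with both bowls at the far end. Lowering to near the floor.

>>> {"fn": "servo_tool", "kwargs": {"targets": [{"tx":0,"ty":0,"tz":-0.008,"ax":0,"ay":0,"az":0,"claw":-1},{"tx":0,"ty":0,"tz":-0.014,"ax":0,"ay":0,"az":0,"claw":-1},{"tx":0,"ty":0,"tz":-0.018,"ax":0,"ay":0,"az":0,"claw":-1},{"tx":0,"ty":0,"tz":-0.018,"ax":0,"ay":0,"az":0,"claw":-1},{"tx":0,"ty":0,"tz":-0.014,"ax":0,"ay":0,"az":0,"claw":-1},{"tx":0,"ty":0,"tz":-0.01,"ax":0,"ay":0,"az":0,"claw":-1},{"tx":0,"ty":0,"tz":-0.006,"ax":0,"ay":0,"az":0,"claw":-1},{"tx":0,"ty":0,"tz":0,"ax":0,"ay":0,"az":0,"claw":-1},{"tx":0,"ty":0,"tz":0,"ax":0,"ay":0,"az":0,"claw":-1},{"tx":0,"ty":0,"tz":0,"ax":0,"ay":0,"az":0,"claw":-1}]}}

```text
time: 31.4
tcp_pos: [0.4453, -0.3074, 0.0702]
orientation: [179.9, 0.1, 85.0]
force: [-0.1, -0.1, -1.5]
gripper_width: 0.0426
grasp_force: 30.0
```

>>> {"fn": "servo_tool", "kwargs": {"targets": [{"tx":0,"ty":0,"tz":-0.0005,"ax":0,"ay":0,"az":0,"claw":-1},{"tx":0,"ty":0,"tz":-0.0005,"ax":0,"ay":0,"az":0,"claw":-1},{"tx":0,"ty":0,"tz":-0.0005,"ax":0,"ay":0,"az":0,"claw":-1},{"tx":0,"ty":0,"tz":-0.0005,"ax":0,"ay":0,"az":0,"claw":-1},{"tx":0,"ty":0,"tz":0,"ax":0,"ay":0,"az":0,"claw":-1},{"tx":0,"ty":0,"tz":0,"ax":0,"ay":0,"az":0,"claw":-1},{"tx":0,"ty":0,"tz":0,"ax":0,"ay":0,"az":0,"claw":-1},{"tx":0,"ty":0,"tz":0,"ax":0,"ay":0,"az":0,"claw":-1},{"tx":0,"ty":0,"tz":0,"ax":0,"ay":0,"az":0,"claw":-1},{"tx":0,"ty":0,"tz":0,"ax":0,"ay":0,"az":0,"claw":-1}]}}

```text
time: 32.4
tcp_pos: [0.4447, -0.3069, 0.0672]
orientation: [180.0, 0.0, 85.0]
force: [-0.1, -0.2, -2.9]
gripper_width: 0.0427
grasp_force: 30.0
```

>>> {"fn": "servo_tool", "kwargs": {"targets": [{"tx":0,"ty":0,"tz":-0.0005,"ax":0,"ay":0,"az":0,"claw":-1},{"tx":0,"ty":0,"tz":-0.0005,"ax":0,"ay":0,"az":0,"claw":-1},{"tx":0,"ty":0,"tz":0,"ax":0,"ay":0,"az":0,"claw":-1},{"tx":0,"ty":0,"tz":0,"ax":0,"ay":0,"az":0,"claw":-1},{"tx":0,"ty":0,"tz":0,"ax":0,"ay":0,"az":0,"claw":-1},{"tx":0,"ty":0,"tz":0,"ax":0,"ay":0,"az":0,"claw":-1},{"tx":0,"ty":0,"tz":0,"ax":0,"ay":0,"az":0,"claw":-1},{"tx":0,"ty":0,"tz":0,"ax":0,"ay":0,"az":0,"claw":-1},{"tx":0,"ty":0,"tz":0,"ax":0,"ay":0,"az":0,"claw":-1},{"tx":0,"ty":0,"tz":0,"ax":0,"ay":0,"az":0,"claw":-1}]}}

```text
time: 33.4
tcp_pos: [0.4448, -0.307, 0.0664]
orientation: [180.0, 0.0, 85.0]
force: [-0.9, -0.0, 1.2]
gripper_width: 0.0428
grasp_force: 30.0
```

```bash
python3 f.py
```

```text
[-0.54  0.33  1.55] [ 0.4448 -0.307   0.0664] 33.8
0.04234292470238563 [1.7998e+02 1.0000e-02 8.5000e+01]
```

The cup is standing on the tray floor. Release, then retreat.

>>> {"fn": "servo_tool", "kwargs": {"targets": [{"tx":0,"ty":0,"tz":0,"ax":0,"ay":0,"az":0,"claw":-0.05},{"tx":0,"ty":0,"tz":0,"ax":0,"ay":0,"az":0,"claw":0.2},{"tx":0,"ty":0,"tz":0,"ax":0,"ay":0,"az":0,"claw":0.5},{"tx":0,"ty":0,"tz":0,"ax":0,"ay":0,"az":0,"claw":0.8},{"tx":0,"ty":0,"tz":0,"ax":0,"ay":0,"az":0,"claw":0.8},{"tx":0,"ty":0,"tz":0,"ax":0,"ay":0,"az":0,"claw":0.8},{"tx":0,"ty":0,"tz":0,"ax":0,"ay":0,"az":0,"claw":0.8},{"tx":0,"ty":0,"tz":0,"ax":0,"ay":0,"az":0,"claw":0.8},{"tx":0,"ty":0,"tz":0,"ax":0,"ay":0,"az":0,"claw":0.8},{"tx":0,"ty":0,"tz":0,"ax":0,"ay":0,"az":0,"claw":0.8}]}}

```text
time: 34.8
tcp_pos: [0.4448, -0.3069, 0.0662]
orientation: [180.0, 0.0, 85.0]
force: [0.6, 0.2, -0.1]
gripper_width: 0.0845
grasp_force: 0.0
```

>>> {"fn": "servo_tool", "kwargs": {"targets": [{"tx":0,"ty":0,"tz":0.005,"ax":0,"ay":0,"az":0,"claw":0.8},{"tx":0,"ty":0,"tz":0.01,"ax":0,"ay":0,"az":0,"claw":0.8},{"tx":0,"ty":0,"tz":0.02,"ax":0,"ay":0,"az":0,"claw":0.8},{"tx":0,"ty":0,"tz":0.025,"ax":0,"ay":0,"az":0,"claw":0.8},{"tx":0,"ty":0,"tz":0.03,"ax":0,"ay":0,"az":0,"claw":0.8},{"tx":0,"ty":0,"tz":0.03,"ax":0,"ay":0,"az":0,"claw":0.8},{"tx":0,"ty":0,"tz":0.02,"ax":0,"ay":0,"az":0,"claw":0.8},{"tx":0,"ty":0,"tz":0.01,"ax":0,"ay":0,"az":0,"claw":0.8},{"tx":0,"ty":0,"tz":0,"ax":0,"ay":0,"az":0,"claw":0.8},{"tx":0,"ty":0,"tz":0,"ax":0,"ay":0,"az":0,"claw":0.8}]}}

```text
time: 35.8
tcp_pos: [0.4445, -0.3067, 0.2154]
orientation: [-179.9, -0.0, 85.0]
force: [-0.4, -0.4, -0.3]
gripper_width: 0.0847
grasp_force: 0.0
```

```bash
python3 f.py;  python3 - <<'E'
from h import *
s=cam("scene");cv2.imwrite("pics/end.png",s["img"])
E
```

```text
[ 0.08  0.07 -0.08] [ 0.4443 -0.3065  0.2149] 36.2
0.08459978106538499 [-1.7996e+02 -4.0000e-02  8.4990e+01]
```

View pics/end.png

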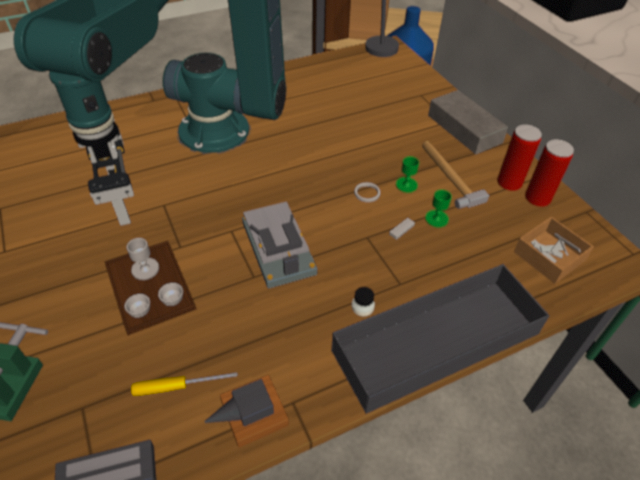

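The cup stands upright in the tray at (144,265), and everything else looks undisturbed.

```bash
python3 -c "
from station import robot
print(robot.job_done())"
```

```text
the job is handed in; nothing more can be done
None
```

The stem held a steady pull of about 15 N for well over a second, and the cup now stands upright in the empty half of the tray; the job is handed in (about 36 s, verdict not shown).

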